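Tighten the loose lid clamp on the buffet pan

ROBOT

A 6-joint arm with a two-finger parallel gripper is mounted at the origin on the work surface. World frame = base frame: x ahead of the robot, y to its left, z up, the work surface at z = 0. Lengths are in mm, angles in rad, forces in N, time in s.
With the tool pointing down it reaches from about 350 to 975 mm from the base axis. Payload 7.1 kg.
Tool frame: the origin (TCP) lies on the centre line of the jaws, within the pads' length; the fingertips stand 8 mm ahead of it and the grasp point (between the pads) lies 11 mm behind it; z points along the fingers, x is the direction in which the jaws open and shut, and the axes are right-handed (so a half turn about z gives the same grasp; the last joint's range is limited). The gripper opens to 88 mm and grips with 3 to 60 N. Pads are 20 mm wide; open, the fingers measure 115 mm over their backs; the gripper's body (75 mm by 178 mm) begins 61 mm behind the grasp point.
Start: joints at [1.281, 0.423, 1.63, -0, 1.089, -0.019], TCP at [167.157, 602.215, 230.675] pointing down, gripper open.
Joint ranges: [-3, 3], [-0.9, 2.11], [0.09, 2.58], [-1.31, 4.45], [0.11, 2.69], [-2.54, 2.54]. Speed limits (rad/s): [2.39, 2.39, 3.01, 3.14, 3.14, 3.14].

INTERFACE

Orientations are given as a rotation vector (axis times angle).
In Python, from workcell import ctrl gives the robot as it stands.
- The arm moves only by the shell command python3 -m handwheel 'ROWS'. ROWS is JSON, a list of rows, each a list of 3 entries, a list of its own where there are three numbers: the turn, a rotation vector about the tool's x, y, z in rad, then the shift along the tool's x, y, z in mm, then the opening, from 0 (shut) to 1 (fully open). In form: [[[ax, ay, az], [tx, ty, tz], jaw], ...]. A call has exactly 10 rows; each row shifts and turns the pose as measured when the row begins, along the tool's axes as they then stand; what a row does not reach is not made up. A row lasts 1/12 s, in which the tool goes at most 41.7 mm and 7.16 degrees, less where a joint would pass 70% of its speed; a pose out of reach is approached as far as the arm can. A call with a gripper value outside its range is refused whole. The fingers move at their own pace and stop on an object; the grip force is fixed at half the most. Time passes only in rows, so rows that do not move let the fingers close, or fill a call up. It gives the time, the measured TCP pose, the force and the opening at its end, in the units of the state.
- ctrl.get_obs(): the state, without advancing time (a new reading comes with each control period).
- ctrl.get_image(name): name is "scene" or "side" or "wrist"; returns a dict with "pixels" (384x512x3 uint8, red, green, blue), "camera_matrix" (3x3 intrinsics, pixels), "rvec" (rotation vector, rad) and "tvec" (3), from world to camera coordinates, as OpenCV has them. Camera axes: x right, y down, z forward; pixel columns grow to the right and rows downward; lengths in mm; the calibration is good to about 2 mm. A picture is of the moment at which its call begins. There is no depth.
- ctrl.close_job(): hands the job in, once; it reports no verdict.
Trained networks look in a picture, given as the dict that the camera call returned (one of the last four; its "shot" number tells which), for a name from the list of things; names that differ only in an ending like _2 or _b are one class to them, and where a whole thing is asked for, a point or a joint stands for the part that bears it (a point fixed in the world has none). Each returns a list of dicts, best first, with "score" (0 to 1); they miss things now and then, are a little off and sometimes report something else, mostly with a low value. They report only what shows in the picture. A call takes as long as a camera call.
- ctrl.look_for(picture, query): "position" ([x, y, z] in mm, in the coordinates of the camera as it stood for that picture, good to about 4 mm: the middle of the surface that is visible of it).
- ctrl.spot_point(picture, query): "position" ([x, y, z] in mm, in the coordinates of the camera as it stood for that picture, good to about 4 mm: a listed point, or the origin of a listed thing).
The state is a dict: "t": time; "qpos": joint angles; "qvel": joint speeds; "joint_torque": joint torques, N m; "ee_pos": TCP position; "orientation": TCP orientation; "ft_force": force on the tool from outside, world axes, zero at the start; "moment": the same for the moment, N m; "width": finger opening in mm.
Only numpy, scipy, OpenCV 4.12 (cv2) and the standard library are available. Lean on these libraries where they do the work, as an engineer would, in place of code of your own. Each camera call takes 0.05 s, during which the arm holds its last target.

TASK

The lid clamp with the red wing handle has come loose. Push its wings round clockwise (seen from above) with your fingertips, stroke after stroke, until the foot sits tight on the lid and the handle will turn no further. Leave the blue clamp tight, and do not lift, shift or knock over the things standing around.

Things in the scene. Friction and masses are not known exactly. Their poses are not given: they have to be found in the camera images.
- red_screw (a joint): turn of the red two-winged handle of the loose lid clamp, in rad: 0 fully unscrewed, 6.6 tight at a firm stop; it grows clockwise seen from above. Its axis is vertical; it sinks 1.4 mm per rad, has an even friction of about 0.2 N m and stays where it is left. The rubber foot under the clamp arm sinks with it and meets the lid at 6.6.
- red_axis (a point): point on the red handle's vertical axis, fixed to the pan, 137 mm above the table: half-way up the wings when tight. Hub 24 mm across; two opposite upright wings, 9 mm thick (12 at the round ends), 26 mm tall, reach 40 mm from the axis. Wing undersides are 124 mm above the table when tight, up to 9 mm higher when loose. The space around is free down to the clamp arm, except for the post.
- red_wing (a point): point near the end of one wing of the red handle, 34 mm from its axis, half-way up the wing; turns and sinks with it. The other wing is opposite. When tight, the wings lie at 150 and 330 degrees, counted counterclockwise from above from the direction axis-to-post.
- red_post (a point): centre of the top of the red clamp's fixed steel post, 165 mm above the table, 54 mm from the handle's axis. The post is 20 mm deep (along the line to the axis) by 30 mm wide; its face is 44 mm from the axis, so a finger following a wing is blocked there and has to be set anew. The clamp arm, 26 mm wide, top 114 mm above the table, runs from the post to the axis under the handle.
- red_pan: steel pan with lid on a base plate, 235 by 170 mm, fixed to the table; origin under the pan's centre on the table, x towards the clamp's post. The handle's axis is at x = 50 mm, the post at x = 104 mm. The lid's top is 85 mm above the table; a low black lid handle at x = -45 mm reaches 107 mm.
- blue_screw (a joint): turn of the blue handle of the other pan's clamp, same make, already tight near 6.6 rad; turning it counterclockwise would loosen it.
- blue_axis (a point): point on the vertical axis of the blue handle, 137 mm above the table; same shape and surroundings as the red one.
- shaker: bystander: a glass salt shaker, 40 mm wide, 70 mm tall, standing upright; origin at the centre of its underside
- ladle: bystander: a steel serving spoon, about 240 mm long, lying flat; origin at mid-length on its underside
- spatula: bystander: a spatula, about 235 mm long, lying flat; origin at mid-length on its underside
- sauce: bystander: a red sauce bottle, 60 mm wide, 170 mm tall, standing; origin at the centre of its underside
- cup: bystander: a blue cup, 76 mm wide, 90 mm tall, standing upright; origin at the centre of its underside
- plate: bystander: an empty blue plate, 180 mm wide, 20 mm tall; origin at the centre of its underside

How it is judged:
By the outcome, as a careful person would: the job done as asked, in the order asked, and still so for the second after the job is handed in, with the robot touching nothing.
It also fails if it takes over 64 s, if anything falls off the work surface, if the arm or the gripper's body presses on something with over 40 N, if the wrist force passes 120 N, or if a joint passes its speed limit or range.

## Working session

There is one attempt and no reset: what is moved stays moved. The work goes in short steps, Python scripts to look and compute and a shell command to move; the robot and the scene stay as the last step left them, time stands still between calls to the robot, and variables do not carry over. Pictures are saved under pics/ and viewed, and the job is handed in when it is done.

```bash
ls; mkdir -p pics; cat > h.py <<'E'
import numpy as np, cv2
from workcell import ctrl
def shot(n,f=None):
    p=ctrl.get_image(n)
    if f: cv2.imwrite('pics/'+f,cv2.cvtColor(p['pixels'],cv2.COLOR_RGB2BGR))
    return p
def w(p,c):
    R=cv2.Rodrigues(np.array(p['rvec'],float))[0]
    return R.T@(np.array(c)-np.array(p['tvec']).ravel())
def pts(p,qs):
    for q in qs:
        for d in ctrl.spot_point(p,q)[:2]:
            print(q,round(d['score'],2),np.round(w(p,d['position']),1))
E
python3 - <<'E'
from h import *
for n in ['scene','side','wrist']:
    p=shot(n,n+'0.png'); print(n)
    pts(p,['red_axis','red_wing','red_post','red_pan','blue_axis','sauce','cup','shaker'])
o=ctrl.get_obs()
print(o)
E
```

```text
pics
scene
red_axis 0.6 [ 567.6 -239.6  132.6]
red_wing 0.45 [ 601.4 -225.4  136.4]
red_post 0.66 [ 620.8 -235.8  160.9]
red_pan 0.58 [ 517.5 -241.2   -3.6]
blue_axis 0.74 [551.5 211.1 132.1]
sauce 0.75 [626.3 434.9   3.3]
cup 0.8 [ 6.024e+02 -4.590e+02 -1.000e-01]
shaker 0.45 [468.7  -4.   -1.2]
side
red_axis 0.64 [ 564.5 -245.4  137.3]
red_axis 0.3 [629.1 439.   -2.7]
red_wing 0.53 [ 595.9 -227.9  142.3]
red_post 0.96 [ 624.9 -239.9  158.5]
red_pan 0.68 [ 517.5 -241.2   -2.5]
red_pan 0.64 [ 595.  -228.6  142. ]
blue_axis 0.89 [548.7 208.  139.6]
blue_axis 0.54 [ 5.168e+02 -2.477e+02 -3.000e-01]
sauce 0.89 [630.4 443.4  -1.5]
cup 0.71 [ 5.965e+02 -4.627e+02  4.000e-01]
cup 0.42 [548.3 210.4 137.5]
shaker 0.74 [468.1 -10.2  -0.7]
wrist
red_axis 0.65 [ 3.755e+02  4.829e+02 -1.000e-01]
{'t': 1.35, 'qpos': array([ 1.28099429e+00,  4.23112979e-01,  1.62988689e+00, -1.64064306e-05,
        1.08861918e+00, -1.90034987e-02]), 'qvel': array([ 0.00177427, -0.00178241,  0.00052866,  0.0013814 , -0.00141808,
       -0.00054321]), 'joint_torque': array([ 1.13670023e-03, -5.44564247e+01, -2.74048483e+01,  6.45242888e-02,
        1.67492917e-02, -4.73839020e-05]), 'ee_pos': array([167.16528523, 602.21398499, 230.67211344]), 'orientation': array([ 2.50094414e+00,  1.90123939e+00, -2.00039981e-05]), 'ft_force': array([-0.47493326, -0.05768575,  0.08396322]), 'moment': array([-0.01952432,  0.05005314, -0.02124062]), 'width': 87.8689502434424}
```

View pics/scene0.png

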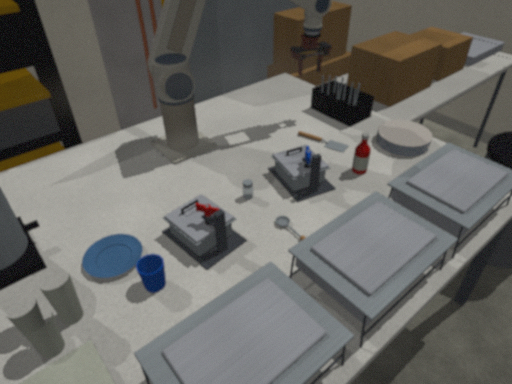

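View pics/side0.png

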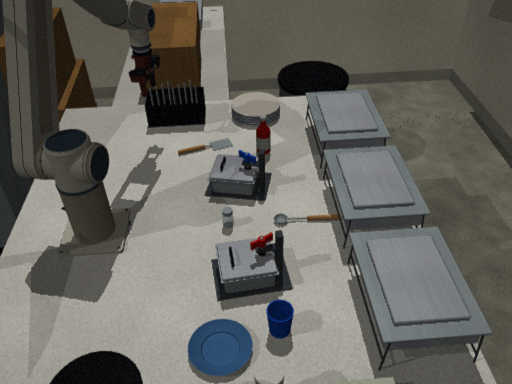

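The red pan sits around pixel (200,225) in the scene view with its post towards +x. The blue clamp, at (300,165), is well clear of it. I'll close the jaws and travel to above the red pan.

```bash
python3 -m handwheel '[[[0,0,-0.102],[0,40,-3],0],[[0,0,-0.102],[0,40,-3],0],[[0,0,-0.102],[0,40,-3],0],[[0,0,0],[-40,10,0],0],[[0,0,0],[-40,10,0],0],[[0,0,0],[-40,10,0],0],[[0,0,0],[-40,10,0],0],[[0,0,0],[-40,10,0],0],[[0,0,0],[-40,10,0],0],[[0,0,0],[-40,10,0],0]]'
```

```text
t: 2.18
ee_pos: [374.1, 308.7, 238.1]
orientation: [-2.151, -2.287, -0.009]
ft_force: [1.7, -0.1, 1.0]
width: 24.6
```

```bash
python3 -m handwheel '[[[0,0,0],[-40,10,0],0],[[0,0,0],[-40,10,0],0],[[0,0,0],[-40,10,0],0],[[0,0,0],[-40,10,0],0],[[0,0,0],[-40,10,0],0],[[0,0,0],[-40,10,0],0],[[0,0,0],[-40,10,0],0],[[0,0,0],[-40,10,0],0],[[0,0,0],[-40,10,0],0],[[0,0,0],[-40,10,0],0]]'
python3 - <<'E'
from h import *
p=shot('wrist','wrist1.png')
pts(p,['red_axis','red_wing','red_post','red_pan'])
R=cv2.Rodrigues(np.array(p['rvec'],float))[0]
print('campos',-R.T@np.array(p['tvec']).ravel()); o=ctrl.get_obs(); print(o['ee_pos'],cv2.Rodrigues(o['orientation'])[0].round(3),o['qpos'])
E
```

```text
t: 3.02
ee_pos: [497.0, -89.9, 239.6]
orientation: [2.149, 2.287, 0.019]
ft_force: [1.2, 0.0, -0.2]
width: 0.6
red_axis 0.74 [ 572.1 -243.3  137.7]
red_wing 0.97 [ 598.5 -225.6  143. ]
red_post 0.82 [ 618.4 -233.8  163.8]
red_pan 0.86 [ 525.4 -243.4   -0.7]
campos [423.01286106 -94.93008733 392.28219833]
[496.2612387  -87.56931534 239.03931479] [[-0.062  0.998  0.009]
 [ 0.998  0.062  0.007]
 [ 0.007  0.01  -1.   ]] [-0.20365568  0.23093487  1.89084599  0.0105924   1.0123325  -1.84177111]
```

View pics/wrist1.png

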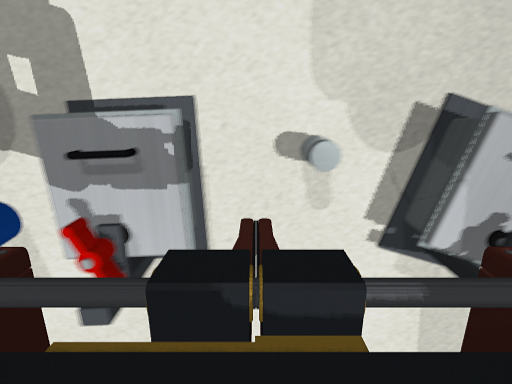

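The wrist view shows the red handle's hub near (95,262). Its wings point to (70,232) and (120,275), so they lie about 26° from world +x, and the post is at the bottom near (95,315). The closed fingertips are at (255,235). Going by wing height, the screw has about 4.1 rad left to turn. Next I'll go to the -y side of the hub.

```bash
python3 -m handwheel '[[[0,0,0],[-38,12,0],0],[[0,0,0],[-38,12,0],0],[[0,0,0],[-38,12,0],0],[[0,0,0],[-38,12,0],0],[[0,0,0],[-38,12,0],0],[[0,0,0],[0,0,0],0],[[0,0,0],[0,0,20],0],[[0,0,0],[0,0,20],0],[[0,0,0],[0,0,0],0],[[0,0,0],[0,0,0],0]]'
python3 - <<'E'
from h import *
p=shot('wrist','wrist2.png')
pts(p,['red_axis','red_wing','red_post','red_pan'])
o=ctrl.get_obs(); print(o['ee_pos'],cv2.Rodrigues(o['orientation'])[0].round(3),o['qpos'],o['ft_force'])
E
```

```text
t: 4.1
ee_pos: [573.3, -262.1, 197.6]
orientation: [-2.122, -2.315, -0.02]
ft_force: [-0.5, -0.3, 0.9]
width: 0.5
red_axis 0.87 [ 570.4 -242.9  134.7]
red_wing 0.64 [ 599.2 -226.5  146.5]
red_post 0.59 [ 6.020e+02 -4.592e+02 -2.000e-01]
red_pan 0.57 [ 523.5 -246.8    0.8]
[ 573.85143709 -263.54857577  198.90332082] [[-0.085  0.996  0.01 ]
 [ 0.996  0.085  0.009]
 [ 0.008  0.011 -1.   ]] [-0.45526503  0.46577625  1.64294251  0.01440065  1.02737042 -2.11894458] [0.82038918 0.20135398 0.83731126]
```

View pics/wrist2.png

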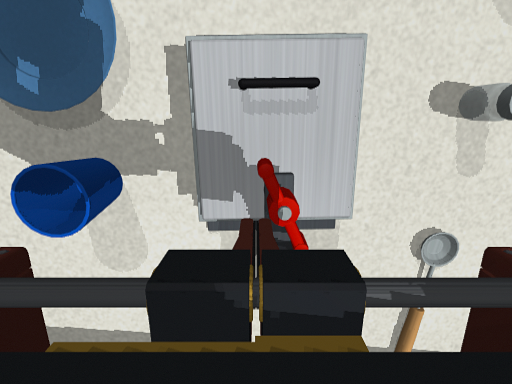

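The hub is at (285,210), with the free wing pointing to (265,162). The closed fingertips, at (255,225), are on the -y side, so I'll shift slightly and descend.

```bash
python3 -m handwheel '[[[0,0,0.06],[-12,-8,0],0],[[0,0,0],[0,0,0],0],[[0,0,0],[0,0,18],0],[[0,0,0],[0,0,18],0],[[0,0,0],[0,0,18],0],[[0,0,0],[0,0,16],0],[[0,0,0],[0,0,0],0],[[0,0,0],[0,0,0],0],[[0,0,0],[0,0,0],0],[[0,0,0],[0,0,0],0]]'
python3 - <<'E'
from h import *
p=shot('wrist','wrist3.png')
shot('scene','scene3.png')
o=ctrl.get_obs(); print(o['ee_pos'],cv2.Rodrigues(o['orientation'])[0].round(3),o['qpos'],o['ft_force'])
E
```

```text
t: 5.18
ee_pos: [573.5, -275.9, 136.2]
orientation: [2.174, 2.246, 0.03]
ft_force: [0.2, -0.4, 0.4]
width: 0.4
[ 573.64614991 -275.98118742  136.38622814] [[-0.033  0.999  0.025]
 [ 0.999  0.032  0.003]
 [ 0.002  0.025 -1.   ]] [-0.47353298  0.54488473  1.67847423  0.01734129  0.89739573 -2.0874953 ] [-0.0950447   0.40762769  0.33246217]
```

View pics/wrist3.png

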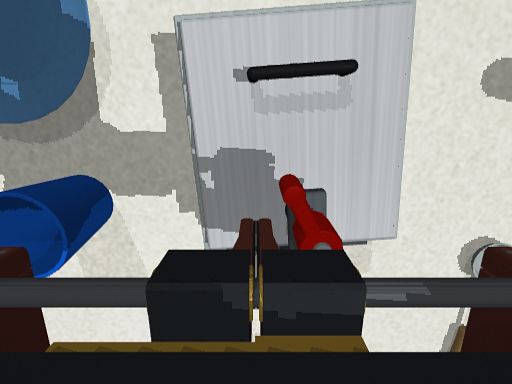

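```bash
python3 -m handwheel '[[[0,0,0],[0,0,8],0],[[0,0,0],[5.4,-12.2,0],0],[[0,0,0],[3.2,-7.1,0],0],[[0,0,0],[5,-6,0],0],[[0,0,0],[6.4,-4.6,0],0],[[0,0,0],[7.3,-2.8,0],0],[[0,0,0],[7.8,-0.8,0],0],[[0,0,0],[7.8,1.2,0],0],[[0,0,0],[0,0,0],0],[[0,0,0],[0,0,0],0]]'
python3 - <<'E'
from h import *
p=shot('wrist','wrist4.png')
pts(p,['red_axis','red_wing'])
o=ctrl.get_obs(); print(o['ee_pos'],o['ee_pos'][:2]-[569,-242],cv2.Rodrigues(o['orientation'])[0].round(3),o['qpos'],o['ft_force'])
E
```

```text
t: 6.12
ee_pos: [544.8, -248.1, 130.2]
orientation: [2.148, 2.223, 0.02]
ft_force: [0.6, 0.7, 0.5]
width: 0.5
[ 545.2172831  -247.49766987  130.27694138] [-23.7827169   -5.49766987] [[-0.034  0.998  0.046]
 [ 0.999  0.035 -0.025]
 [-0.026  0.045 -0.999]] [-0.44462609  0.49523833  1.79024689 -0.00379567  0.80436927 -2.0472613 ] [ 0.18916685 -1.27363153  0.10513827]
```

View pics/wrist4.png

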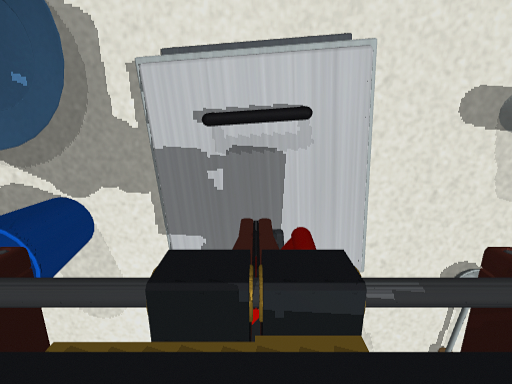

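The wing end shows at (300,235), just right of the fingers, so it is being pushed. The tool has tilted by about 3°. I'll write a planning helper that also corrects tilt.

```bash
cat >> h.py <<'E'
AX=np.array([569,-242.])
def plan(wps,z=128,yaw=91.5):
    o=ctrl.get_obs(); P=o['ee_pos']; R=cv2.Rodrigues(o['orientation'])[0]
    t=np.radians(yaw); x=np.array([np.cos(t),np.sin(t),0]); zz=np.array([0,0,-1.]); T=np.c_[x,np.cross(zz,x),zz]
    print('rel',np.round(P-[*AX,0],1),'f',o['ft_force'].round(1),'j6',o['qpos'][5].round(2),'turn now',cv2.Rodrigues(R.T@T)[0].ravel().round(3))
    cur=P; 
    for r,a in wps:
        W=np.array([AX[0]+r*np.cos(np.radians(a)),AX[1]+r*np.sin(np.radians(a)),z])
        print((r,a),(R.T@(W-cur)).round(1)); cur=W; R=T
E
python3 - <<'E'
from h import *
plan([(30,190),(30,180),(30,165),(30,150),(30,135),(30,120),(30,105),(30,92)])
E
```

```text
rel [-23.8  -5.5 130.3] f [ 0.2 -1.3  0.1] j6 -2.05 turn now [0.045 0.026 0.008]
(30, 190) [ 0.5 -5.8  2. ]
(30, 180) [ 5.2 -0.3  0. ]
(30, 165) [7.7 1.2 0. ]
(30, 150) [7.2 3.2 0. ]
(30, 135) [6.1 4.9 0. ]
(30, 120) [4.6 6.3 0. ]
(30, 105) [2.8 7.3 0. ]
(30, 92) [0.8 6.7 0. ]
```

```bash
python3 -m handwheel '[[[0.045,0.026,0.008],[0.5,-6,2],0],[[0,0,0],[5.2,-0.5,0],0],[[0,0,0],[7.8,1,0],0],[[0,0,0],[7.2,3,0],0],[[0,0,0],[6.2,4.8,0],0],[[0,0,0],[4.6,6.2,0],0],[[0,0,0],[0,0,0],0],[[0,0,0],[0,0,0],0],[[0,0,0],[0,0,0],0],[[0,0,0],[0,0,0],0]]'
python3 - <<'E'
from h import *
plan([(30,120),(30,105),(30,92),(30,80),(30,70)])
p=shot('wrist','wrist5.png'); pts(p,['red_axis','red_wing'])
p=shot('side','side5.png'); pts(p,['red_axis','red_wing'])
E
```

```text
t: 7.1
ee_pos: [551.4, -217.4, 127.8]
orientation: [2.181, 2.248, -0.01]
ft_force: [-0.9, -0.4, 0.4]
width: 0.6
rel [-17.6  24.6 127.8] f [-0.9 -0.4  0.4] j6 -1.98 turn now [0.002 0.012 0.004]
(30, 120) [ 1.3  2.6 -0.2]
(30, 105) [2.8 7.3 0. ]
(30, 92) [0.8 6.7 0. ]
(30, 80) [-0.6  6.2  0. ]
(30, 70) [-1.5  5.   0. ]
red_axis 0.34 [ 570.4 -271.8  140. ]
red_wing 0.87 [ 571.7 -274.9  141.9]
red_axis 0.89 [ 567.4 -242.7  136.5]
red_wing 0.45 [ 565.  -276.8  139.1]
red_wing 0.28 [ 428.1 -507.2   -1.8]
```

View pics/wrist5.png

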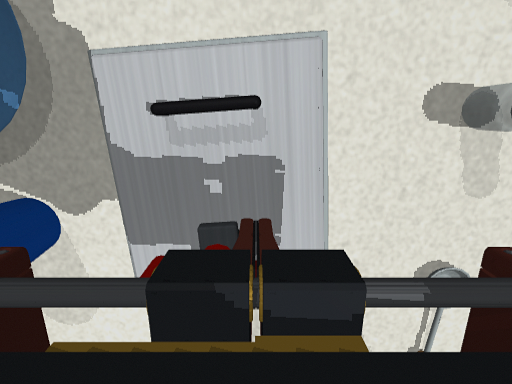

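View pics/side5.png

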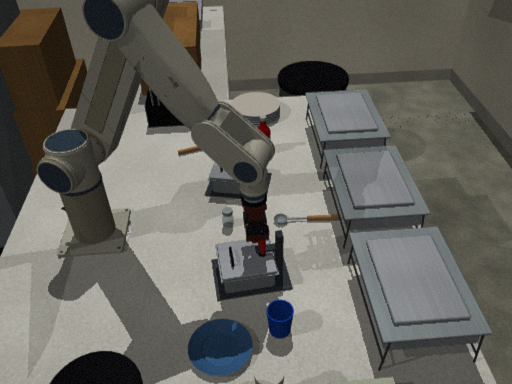

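Wrist view: the opposite wing shows at (155,268), left of the gripper. The networks put it near 270°, so the first stroke has turned the handle about 116°. I'll keep pushing towards the post and stop short of it.

```bash
python3 -m handwheel '[[[0,0.012,0],[1.3,2.6,0],0],[[0,0,0],[2.8,7.3,0],0],[[0,0,0],[0.8,6.7,0],0],[[0,0,0],[-0.6,6.2,0],0],[[0,0,0],[-1.5,5,0],0],[[0,0,0],[-2,4,0],0],[[0,0,0],[0,0,0],0],[[0,0,0],[0,0,0],0],[[0,0,0],[0,0,0],0],[[0,0,0],[0,0,0],0]]'
python3 - <<'E'
from h import *
plan([(30,75),(30,65)])
p=shot('wrist','wrist6.png'); pts(p,['red_axis','red_wing'])
p=shot('side','side6.png'); pts(p,['red_axis','red_wing'])
E
```

```text
t: 8.23
ee_pos: [568.4, -214.7, 124.7]
orientation: [-2.166, -2.23, 0.023]
ft_force: [-3.9, 0.4, 1.2]
width: 0.3
rel [ -0.6  27.3 124.7] f [-3.9  0.4  1.2] j6 -1.98 turn now [-0.033 -0.013  0.003]
(30, 75) [ 1.5  8.3 -3.6]
(30, 65) [-1.9  4.9  0. ]
red_axis 0.94 [ 570.5 -246.   135.5]
red_wing 0.83 [ 545.  -264.3  141.4]
red_wing 0.58 [745.6 -10.9   1.5]
red_axis 0.94 [ 565.9 -244.8  135.1]
red_wing 0.49 [ 539.6 -266.1  139.3]
```

View pics/wrist6.png

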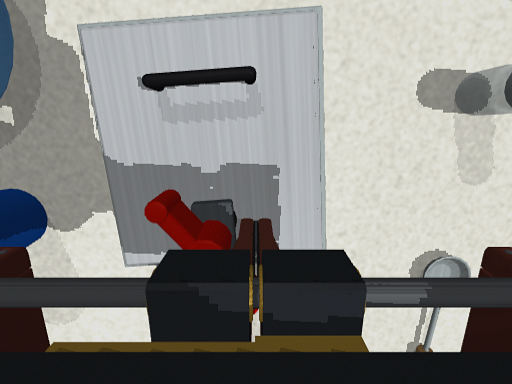

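The opposite wing now points to (160,205), about 218°, with roughly 65° left to turn. I'll back off, lift over the handle and set down anew on the -y side.

```bash
python3 -m handwheel '[[[-0.033,-0.013,0],[3,-4,-3],0],[[0,0,0],[0,0,-30],0],[[0,0,0],[0,0,-30],0],[[0,0,0],[0,0,0],0],[[0,0,0],[-22,4,0],0],[[0,0,0],[-22,2,0],0],[[0,0,0],[-22,2,0],0],[[0,0,0],[0,0,0],0],[[0,0,0],[0,0,0],0],[[0,0,0],[0,0,0],0]]'
python3 - <<'E'
from h import *
plan([(36,278),(36,278)],z=185)
p=shot('wrist','wrist7.png'); pts(p,['red_axis','red_wing'])
p=shot('side','side7.png'); pts(p,['red_axis','red_wing'])
p=shot('scene'); pts(p,['red_axis','red_wing'])
E
```

```text
t: 9.37
ee_pos: [577.9, -280.4, 189.2]
orientation: [2.181, 2.248, 0.005]
ft_force: [0.6, -0.1, 0.9]
width: 0.4
rel [  8.9 -38.4 189.2] f [ 0.6 -0.1  0.9] j6 -2.07 turn now [0.009 0.004 0.004]
(36, 278) [ 2.9 -3.8  4.2]
(36, 278) [0. 0. 0.]
red_axis 0.97 [ 570.3 -243.4  135.7]
red_wing 0.59 [ 545.1 -264.1  140.3]
red_wing 0.25 [ 523.6 -243.    -1.2]
red_axis 0.56 [ 567.2 -241.4  138.2]
red_wing 0.6 [ 539.2 -265.5  139.8]
red_axis 0.93 [ 568.6 -239.5  135.8]
red_wing 0.66 [ 549.2 -262.9  135.4]
```

View pics/wrist7.png

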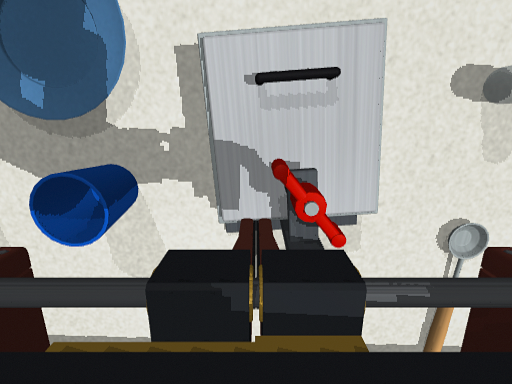

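Hub at (312,208), wing ends at (280,168) and (340,240), so the wings are at about 219°. The fingertips at (255,225) are clear of them, so I'll descend.

```bash
python3 -m handwheel '[[[0.009,0,0],[3,-4,4],0],[[0,0,0],[0,0,19],0],[[0,0,0],[0,0,19],0],[[0,0,0],[0,0,19],0],[[0,0,0],[0,0,0],0],[[0,0,0],[0,0,0],0],[[0,0,0],[0,0,0],0],[[0,0,0],[0,0,0],0],[[0,0,0],[0,0,0],0],[[0,0,0],[0,0,0],0]]'
python3 - <<'E'
from h import *
plan([(33,262),(31,248),(30,235),(30,222),(30,210),(30,200),(30,190),(30,180)])
E
```

```text
t: 10.65
ee_pos: [574.6, -276.7, 130.3]
orientation: [2.181, 2.252, -0.005]
ft_force: [-0.3, -0.6, -0.9]
width: 0.4
rel [  5.6 -34.7 130.3] f [-0.3 -0.6 -0.9] j6 -2.06 turn now [0.002 0.007 0.006]
(33, 262) [  2.4 -10.2   2.3]
(31, 248) [ 4.1 -6.9  0. ]
(30, 235) [ 4.3 -5.5  0. ]
(30, 222) [ 4.6 -5.   0. ]
(30, 210) [ 5.2 -3.6  0. ]
(30, 200) [ 4.8 -2.1  0. ]
(30, 190) [ 5.1 -1.2  0. ]
(30, 180) [ 5.2 -0.3  0. ]
```

```bash
python3 -m handwheel '[[[0,0,0],[2.4,-10,2],0],[[0,0,0],[4,-7,0],0],[[0,0,0],[4.3,-5.5,0],0],[[0,0,0],[4.6,-5,0],0],[[0,0,0],[5.2,-3.6,0],0],[[0,0,0],[4.8,-2,0],0],[[0,0,0],[0,0,0],0],[[0,0,0],[0,0,0],0],[[0,0,0],[0,0,0],0],[[0,0,0],[0,0,0],0]]'
python3 - <<'E'
from h import *
plan([(30,200),(30,190),(30,180)])
p=shot('wrist','wrist8.png'); pts(p,['red_axis','red_wing'])
p=shot('side','side8.png'); pts(p,['red_axis','red_wing'])
E
```

```text
t: 11.48
ee_pos: [547.1, -257.4, 133.8]
orientation: [2.158, 2.226, 0.01]
ft_force: [1.8, -1.9, -0.5]
width: 0.4
rel [-21.9 -15.4 133.8] f [ 1.8 -1.9 -0.5] j6 -2.05 turn now [0.033 0.025 0.005]
(30, 200) [ 5.5 -6.4  5.4]
(30, 190) [ 5.1 -1.2  0. ]
(30, 180) [ 5.2 -0.3  0. ]
red_wing 0.73 [ 538.5 -244.5  137. ]
red_axis 0.57 [ 565.8 -243.7  138.2]
red_wing 0.19 [ 565.8 -243.9  136. ]
```

View pics/wrist8.png

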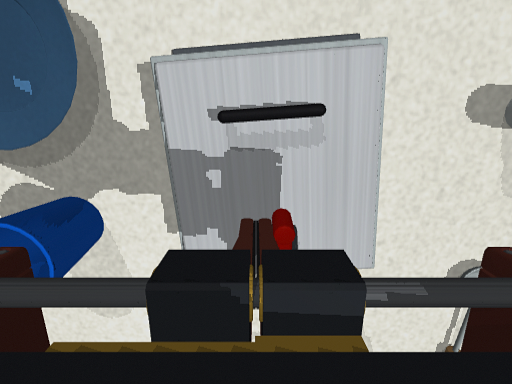

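The wing shows at (284,225), pointing to about 185°. There are some 30° left, so I'll push gently into the stop and watch the force.

```bash
python3 -m handwheel '[[[0.033,0.025,0],[3,-6,5],0],[[0,0,0],[4,-1.5,0],0],[[0,0,0],[5,-1.2,0],0],[[0,0,0],[5,-0.3,0],0],[[0,0,0],[4,0.5,0],0],[[0,0,0],[0,0,0],0],[[0,0,0],[0,0,0],0],[[0,0,0],[0,0,0],0],[[0,0,0],[0,0,0],0],[[0,0,0],[0,0,0],0]]'
python3 - <<'E'
from h import *
plan([(30,180),(30,170),(30,160)])
p=shot('wrist','wrist9.png'); pts(p,['red_axis','red_wing'])
p=shot('side','side9.png'); pts(p,['red_axis','red_wing'])
E
```

```text
t: 12.62
ee_pos: [540.9, -248.3, 128.7]
orientation: [2.174, 2.244, -0.013]
ft_force: [0.5, -1.5, 0.4]
width: 0.3
rel [-28.1  -6.3 128.7] f [ 0.5 -1.5  0.4] j6 -2.03 turn now [0.006 0.018 0.006]
(30, 180) [ 6.4 -1.7  0.6]
(30, 170) [5.2 0.6 0. ]
(30, 160) [5.  1.5 0. ]
red_wing 0.55 [ 537.5 -229.2  138.9]
red_axis 0.86 [ 567.4 -245.   137.2]
```

View pics/wrist9.png

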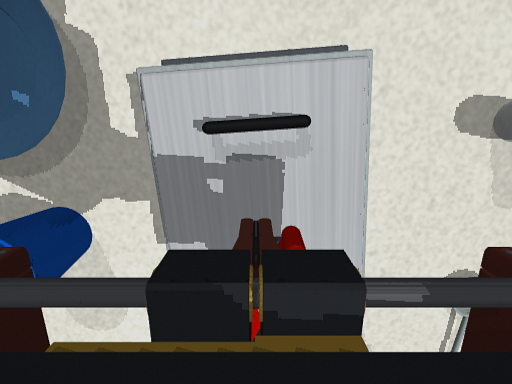

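```bash
python3 -m handwheel '[[[0.006,0.018,0],[4,-1,0.5],0],[[0,0,0],[4,0,0],0],[[0,0,0],[4,0,0],0],[[0,0,0],[4,0.5,0],0],[[0,0,0],[4,0.5,0],0],[[0,0,0],[4,0.5,0],0],[[0,0,0],[4,0.5,0],0],[[0,0,0],[4,0.5,0],0],[[0,0,0],[4,0.5,0],0],[[0,0,0],[4,0.5,0],0]]'
python3 - <<'E'
from h import *
plan([(30,180),(30,170),(30,160)])
p=shot('wrist','wrist10.png'); pts(p,['red_axis','red_wing'])
p=shot('side','side10.png'); pts(p,['red_axis','red_wing'])
E
```

```text
t: 13.75
ee_pos: [541.6, -246.5, 129.3]
orientation: [2.146, 2.232, -0.056]
ft_force: [-3.5, -23.4, -3.5]
width: 0.3
rel [-27.4  -4.5 129.3] f [ -3.5 -23.4  -3.5] j6 -1.99 turn now [0.005 0.057 0.013]
(30, 180) [ 4.6 -2.4  1. ]
(30, 170) [5.2 0.6 0. ]
(30, 160) [5.  1.5 0. ]
red_wing 0.64 [ 537.6 -226.1  138.6]
red_axis 0.66 [ 564.7 -244.9  136. ]
red_axis 0.38 [ 515.7 -246.3   -1.6]
red_wing 0.39 [ 537.1 -229.3  135.9]
```

View pics/wrist10.png

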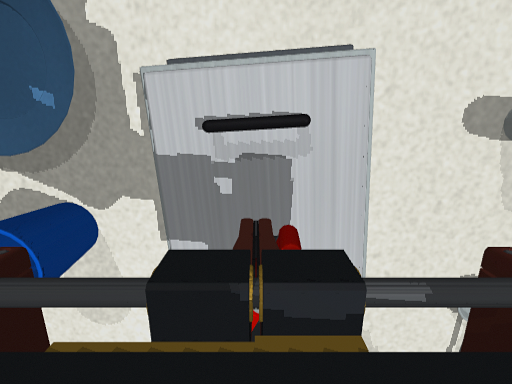

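The push force rose to 23 N with hardly any motion, and the wing is at about 153°, where it should lie when tight. That is the firm stop. I'll back off, lift clear and check.

```bash
python3 -m handwheel '[[[0,0.05,0],[-8,0,0],0],[[0,0,0],[-8,0,0],0],[[0,0,0],[0,0,-25],0],[[0,0,0],[0,0,-25],0],[[0,0,0],[0,0,-25],0],[[0,0,0],[-20,-10,-20],0],[[0,0,0],[-20,-10,-20],0],[[0,0,0],[0,0,0],0],[[0,0,0],[0,0,0],0],[[0,0,0],[0,0,0],0]]'
python3 - <<'E'
from h import *
plan([])
for n in ['wrist','side','scene']:
    p=shot(n,n+'11.png'); print(n); pts(p,['red_axis','red_wing','red_pan','red_post','blue_axis','shaker','cup','sauce'])
E
```

```text
t: 14.88
ee_pos: [519.9, -303.1, 246.1]
orientation: [-2.181, -2.259, 0.008]
ft_force: [0.3, 0.6, -1.7]
width: 0.4
rel [-49.1 -61.1 246.1] f [ 0.3  0.6 -1.7] j6 -2.15 turn now [-0.005  0.002  0.009]
wrist
red_axis 0.63 [ 568.  -244.9  135.1]
red_wing 0.95 [ 541.8 -228.5  136.6]
red_wing 0.27 [ 430.5 -510.    -1.7]
red_pan 0.74 [ 523.5 -245.5    2.4]
shaker 0.69 [465.8  -6.   -0.8]
cup 0.96 [ 601.  -462.3   -1. ]
side
red_axis 0.76 [ 564.  -242.8  135.8]
red_wing 0.55 [ 533.9 -230.   137.3]
red_pan 0.67 [ 511.7 -246.4   -1.2]
red_post 0.7 [ 624.7 -238.4  163.1]
blue_axis 0.9 [549.4 209.1 139.7]
shaker 0.72 [ 536.7 -230.7  135.6]
shaker 0.48 [465.3  -8.3   0.8]
cup 0.94 [ 599.7 -460.1    1.7]
sauce 0.46 [ 6.295e+02  4.391e+02 -6.000e-01]
scene
red_axis 0.71 [ 570.1 -240.9  133.9]
red_wing 0.65 [ 542.  -226.6  134.8]
red_pan 0.66 [ 622.8 -234.8  160.6]
red_pan 0.6 [6.275e+02 4.353e+02 5.000e-01]
red_post 0.58 [ 625.3 -231.8  160.3]
blue_axis 0.61 [555.7 210.8 132.4]
shaker 0.55 [467.3  -2.7  -2.4]
shaker 0.5 [ 4.303e+02 -5.099e+02 -2.000e-01]
cup 0.63 [ 602.  -457.3   -1.5]
sauce 0.65 [628.1 436.    2.9]
```

View pics/wrist11.png

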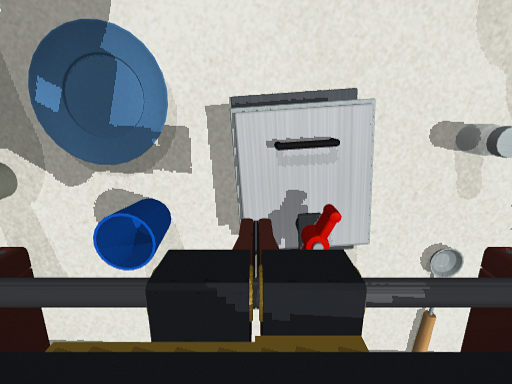

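View pics/side11.png

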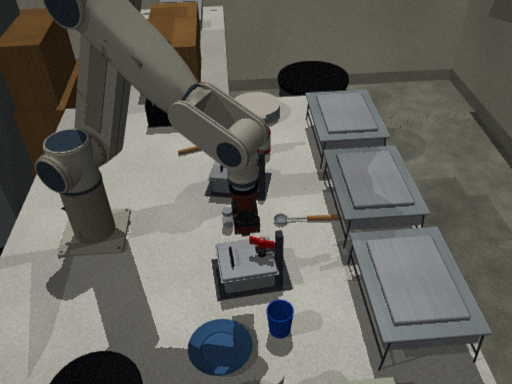

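```bash
python3 - <<'E'
from h import *
print(ctrl.close_job(), ctrl.get_obs()['t'])
E
```

```text
the job is handed in; nothing more can be done
the job is handed in; nothing more can be done
```

The red clamp is tight. I pushed its wings clockwise with closed fingertips in two strokes, lifting over the handle and setting the fingers anew between them. I handed the job in shortly after 15 s on the robot's clock.

- **At the stop:** the push rose to about 23 N (roughly 0.65 N m, against 0.2 N m of friction) and the handle barely moved.
- **Red handle:** after I lifted clear, three cameras put the wing at 148°, 153° and 157° in the world frame. It should lie near 153° when tight, allowing for the pan's turn of about 3°. Wing height read 135–137 mm against 137 mm expected. This spread is normal for the networks, so I rely on the force rise for the final few degrees.
- **Surroundings:** the shaker, cup, sauce bottle and blue clamp axis read the same as at the start, within a few mm. The plate, ladle and spatula looked in place in the last pictures, but I did not measure them. I never touched the blue handle or measured its wing angle.
- **Wrong detections:** the networks gave a few false hits, such as a "shaker" on the red wing. I set these aside after comparing them with the pictures and the other cameras.

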